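# Dispense one guest soap into the dish and set it on the mat

## Robot

A 6-joint arm with a two-finger parallel gripper is mounted at the origin on the work surface. World frame = base frame: x ahead of the robot, y to its left, z up, the work surface at z = 0. Lengths are in m, angles in rad, forces in N, time in s.
With the tool pointing down it reaches from about 0.35 to 0.85 m from the base axis. Payload 8.1 kg.
Tool frame: the origin (TCP) lies between the finger pads; the fingertips stand 19 mm ahead of it and the grasp point (between the pads) is the TCP; z points along the fingers, y is the line along which they close (so a half turn about z gives the same grasp; the last joint's range is limited). The gripper opens to 85 mm and grips with 20 to 120 N. Pads are 22 mm wide; open, the fingers measure 114 mm over their backs; the gripper's body (76 mm by 85 mm) begins 54 mm behind the grasp point. The pads swing forward as they close: fully open they stand 13 mm farther back than shut.
Start: joints at [-1.299, 0.13, 1.488, -0, 1.523, -0.085], TCP at [0.21, -0.562, 0.25] pointing down, gripper open.
Joint ranges: [-2.96, 2.96], [-0.89, 2.26], [0.02, 2.5], [-1.34, 4.48], [0, 2.73], [-2.66, 2.66]. Speed limits (rad/s): [2.39, 2.39, 2.79, 3.14, 3.14, 3.14].

## Interface

Orientations are given as a unit quaternion [x, y, z, w].
In Python, from bench import sensors, vision, job gives the robot as it stands.
- The arm moves only by the shell command python3 -m handwheel 'ROWS' [FORCE]. ROWS is JSON, a list of rows, each a list of 3 entries, a list of its own where there are three numbers: the shift along the world's x, y, z in units of 100 cm (1.0 is 100 cm), then the turn, a rotation vector about the world's x, y, z in units of 2 rad (1.0 is 2 rad), then the closure, from 0 (fully open) to 1 (shut). A call has 1 to 12 rows; each row is the pose to reach, as a shift and turn from the pose commanded when the call began; what a row does not reach only later rows make up. A row lasts 1/10 s, in which the tool goes at most 50 mm and 8.59 degrees, less where a joint would pass 70% of its speed; a pose out of reach is approached as far as the arm can. A call with a number of a shift or a turn outside -1 to 1 is refused whole. A call with a gripper value outside its range is refused whole. The fingers move at their own pace and stop on an object; FORCE is the grip in N (left out, the last holds). Time passes only in rows, so rows that repeat a pose let the fingers close. It gives the time, the measured TCP pose, the force, the opening and the grip force at its end, in the units of the state.
- sensors.get_obs(): the state, without advancing time (a new reading comes with each control period).
- vision.read_camera(name): name is "side" or "top"; returns a dict with "img" (384x512x3 uint8, blue, green, red), "fovy" (degrees; the focal length in pixels is half the picture's height over the tangent of half this angle, whatever the lens; pixels are square), "cx", "cy" (the principal point, pixels), "k1" (the pictures are not rectified: a ray, as slopes to the right and down, at radius r is drawn at 1 + k1 r^2 times it, then the intrinsics apply), "world_from_camera" (4x4, takes a point from camera to world coordinates). Camera axes: x right, y down, z forward; pixel columns grow to the right and rows downward; lengths in m; the calibration is good to about 2 mm. A picture is of the moment at which its call begins. There is no depth.
- job.hand_in(): hands the job in; it is judged then, once.
The state is a dict: "t": time; "qpos": joint angles; "joint_velocities": joint speeds; "joint_torque": joint torques, N m; "tcp_pos": TCP position; "orientation": TCP orientation; "wrist_force": force on the tool from outside, world axes, zero at the start; "wrist_torque": the same for the moment, N m; "gripper_width": opening from 0.0 (shut) to 1.0 (fully open); "grasp_force": force on a finger pad.
Only numpy, scipy, OpenCV 4.12 (cv2) and the standard library are available. Lean on these libraries where they do the work, as an engineer would, in place of code of your own. Each camera call takes 0.05 s, during which the arm holds its last target. There are 200 camera calls.

## Task

Set out one fresh soap: slide the round ceramic dish under the soap dispenser's mouth until it meets the dispenser's base, push the sprung plunger all the way in so that a single bar drops into the dish, and let the plunger come fully back out. Then slide the dish with its soap onto the round rubber mat, so that the dish stands wholly on the mat, and let go. Keep the dish down on the shelf all the time, do not touch the dispensed bar, and leave the other bars in the dispenser and the star mold, beaker and tub where they are.

Things in the scene. Friction and masses are not known exactly. Their poses are not given: they have to be found in the camera images.
- dispenser: Fixed soap dispenser: white base block, open-topped magazine with clear sides, three bars stacked in it. Origin on the shelf (z=0) below the outer face of the mouth wall, mid-width; its y axis points out of the mouth, z up. Magazine: x -34 to +34 mm, y -54 to 0, top 118 mm high. Base block: x -34 to +34, y -54 to +11, 56 mm high; the dish comes to rest against its front at y = +11.
- ledge (a point): Middle of the front edge of the dispenser's steel ledge, top side: dispenser x=0, y=+18 mm, 60 mm high. The ledge is 68 mm wide, 4 mm thick and sticks out 18 mm from the mouth; a bar must be pushed right off it, which takes nearly the whole plunger stroke, and then falls just beyond it.
- dock (a point): Point on the shelf below the mouth, 68 mm in front of the dispenser's mouth wall (dispenser x=0, y=+68 mm): the dish centre lies here when the dish touches the base block and is centred on the mouth; its axes are the dispenser's.
- plunger (a joint): Sprung plunger, m: 0 = fully out (rest), 0.052 = fully in at its stop. Slides along dispenser +y; the spring takes about 3 N at first, 7 N fully in, and returns it. Fully in, it pushes the lowest bar off the ledge; once it is back out the next bar sinks into its place. A fixed guide under it, 46 mm wide, 54 mm high, runs back to dispenser y = -95 mm.
- plunger_pad (a point): Centre of the outer face of the plunger's grey push plate (50 mm wide along dispenser x, 44 mm high, 8 mm thick, centre 69 mm above the shelf). At rest at dispenser y = -158 mm; moves with the plunger; push it along dispenser +y. Its axes are the dispenser's.
- soap0: Lowest soap bar in the magazine, the one to be dispensed: cream, 56 x 40 x 18 mm (x, y, z), 55 g. Origin at its centre, at the start 69 mm above the shelf at dispenser y = -27 mm.
- soap1: Second soap bar, same size, lying on the first. Origin at its centre. It must stay in the magazine.
- soap2: Third soap bar, same size, on top. Origin at its centre. It must stay in the magazine.
- dish: Loose round white ceramic soap dish, 114 mm across at the rim (112 mm at the foot), 26 mm high, nearly upright wall 4 mm thick, floor 6 mm thick, about 0.28 kg. Origin at the centre of its underside, z up.
- mat: Round dark rubber mat, 160 mm across, let in flush with the shelf (nothing to climb). Origin at its centre. The dish is wholly on it when their centres are within 23 mm.
- star_mold: Bystander: yellow silicone star mold, about 125 mm across, 22 mm high, loose. Origin at the centre of its underside.
- beaker: Bystander: loose glass beaker, 68 mm across, 90 mm high. Origin at the centre of its underside.
- tub: Bystander: loose clear lidded tub, 81 x 106 mm over its lid, 60 mm high. Origin at the centre of its underside.
Not all that is in view belongs to the job. Of the things that look like the dish, the largest one is meant.

How it is judged:
On the way, in this order (a step that is already met when the one before it is completed fails the run):
1. the dish stands under the mouth, its centre within 20 mm of the dock point (horizontal distance between dish and dock below 0.02 m and value of joint plunger below 0.004 m), for 0.2 s.
2. the plunger is pushed fully in (to within 3 mm of its stop) with the dish under the mouth (value of joint plunger above 0.049 m and horizontal distance between dish and dock below 0.025 m), for 0.05 s.
3. one bar lies in the dish and the plunger is fully back out (horizontal distance between soap0 and dish below 0.045 m and z of soap0 in the frame of dish below 0.035 m and value of joint plunger below 0.004 m), for 0.2 s.
At the end, for the whole second after the job is handed in: The dish stands flat and at rest wholly on the mat (centres within 23 mm), the dispensed bar lies in it (bar centre within 45 mm of the dish axis and under 35 mm above its underside), the plunger is fully out (within 4 mm) and the other two bars are still in the magazine (all of step 3 and horizontal distance between dish and mat below 0.023 m and height (world z) of dish below 0.004 m and angle between dish's own z axis and vertical below 0.06 rad and linear speed of dish below 0.01 m/s and linear speed of soap0 below 0.02 m/s and y of each of soap1, soap2 in the frame of dispenser below -0.012 m); the robot touches nothing.
It fails at once if the robot touches the dispensed bar (contact force between soap0 and the fingers above 0.3 N or contact force between soap0 and the arm above 0.3 N).
It fails at once if the dish is lifted (more than 15 mm) or tipped (more than 0.3 rad) (height (world z) of dish above 0.015 m or angle between dish's own z axis and vertical above 0.3 rad).
It fails at once if a second bar leaves the magazine (y of any of soap1, soap2 in the frame of dispenser above -0.005 m).
It fails at once if the star mold, the beaker or the tub is shifted by more than 20 mm (distance of any of star_mold, beaker, tub from where it was at the start of the episode above 0.02 m).
It also fails if it takes over 69 s, if anything falls off the work surface, if the arm or the gripper's body presses on something with over 40 N, if the wrist force passes 120 N, or if a joint passes its speed limit or range.

## Working session

There is one attempt and no reset: what is moved stays moved. The work goes in short steps, Python scripts to look and compute and a shell command to move; the robot and the scene stay as the last step left them, time stands still between calls to the robot, and variables do not carry over. Pictures are saved under pics/ and viewed, at most 10 in all, crops included, and the job is handed in when it is done.

```bash
ls; mkdir -p pics; cat > h.py <<'E'
import numpy as np, cv2
from bench import sensors, vision
def cam(n):
    return vision.read_camera(n)
def K(c):
    h=c["img"].shape[0]; f=h/2/np.tan(np.radians(c["fovy"])/2)
    return f
def ray(c,u,v):
    f=K(c); d=np.array([(u-c["cx"])/f,(v-c["cy"])/f]); s=d.copy()
    for _ in range(30): s=d/(1+c["k1"]*(s@s))
    T=np.array(c["world_from_camera"]); return T[:3,3],T[:3,:3]@np.array([s[0],s[1],1])
def onz(c,u,v,z):
    o,d=ray(c,u,v); return o+d*(z-o[2])/d[2]
def proj(c,p):
    T=np.array(c["world_from_camera"]); q=T[:3,:3].T@(np.array(p)-T[:3,3]); s=q[:2]/q[2]
    s=s*(1+c["k1"]*(s@s)); return s*K(c)+[c["cx"],c["cy"]]
E
python3 - <<'E'
from h import *
import json
for n in("top","side"):
    c=cam(n); cv2.imwrite(f"pics/{n}0.png",c["img"]); print(n,c["fovy"],c["cx"],c["cy"],c["k1"],np.round(c["world_from_camera"],3).tolist())
print(sensors.get_obs())
E
```

```text
pics
top 46.88686903053781 255.44277432922198 193.62271598501178 0.041356037934434514 [[0.027, -0.997, 0.074, 0.472], [-1.0, -0.028, -0.011, 0.089], [0.013, -0.074, -0.997, 1.07], [0.0, 0.0, 0.0, 1.0]]
side 52.40042190297154 253.8320937668105 195.55764522089 -0.117416642120235 [[-0.999, -0.014, 0.035, 0.506], [-0.036, 0.648, -0.761, 0.94], [-0.012, -0.761, -0.648, 0.807], [0.0, 0.0, 0.0, 1.0]]
{'t': 0.1, 'qpos': array([-1.29938850e+00,  1.31091531e-01,  1.48921901e+00,  2.86287446e-05,
        1.52301724e+00, -8.53630914e-02]), 'joint_velocities': array([-0.00133816, -0.00162098, -0.00191405,  0.00027771,  0.00106307,
       -0.00161376]), 'joint_torque': array([ 2.34117644e-03, -5.70954788e+01, -5.01939225e+01, -1.08240138e-04,
        8.16558022e-03,  2.61249062e-05]), 'tcp_pos': array([ 0.20946974, -0.56172634,  0.24931909]), 'orientation': array([ 9.84131214e-01,  1.77440134e-01, -6.63511312e-05, -8.65143711e-04]), 'wrist_force': array([-0.71925831, -1.03278492, -0.14457892]), 'wrist_torque': array([ 0.00966411, -0.00903665,  0.02723038]), 'grasp_force': 0.0, 'gripper_width': 0.9952348520250067}
```

View pics/top0.png

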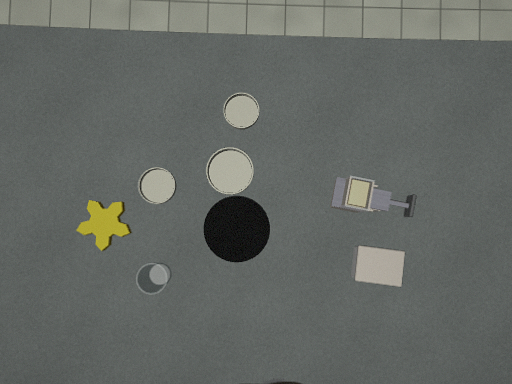

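View pics/side0.png

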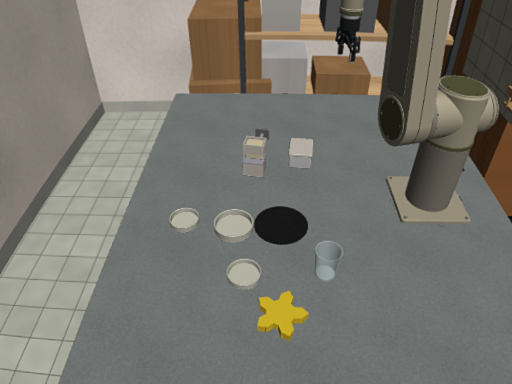

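Dish candidates in the top view are (241,110), (230,171) and (157,185). The one at (230,171) looks largest. The mat is at (237,229) and the dispenser at (355,193), with its mouth to the left and its plunger pad at (410,205). The star is at (103,224), the beaker at (152,278) and the tub at (380,266).

```bash
python3 - <<'E'
from h import *
c=cam("top"); im=c["img"]; hsv=cv2.cvtColor(im,cv2.COLOR_BGR2HSV); g=cv2.cvtColor(im,cv2.COLOR_BGR2GRAY)
def blobs(m,z,name,amin=200):
    m=m.astype(np.uint8).copy(); m[:60]=0
    for k in cv2.findContours(m,cv2.RETR_EXTERNAL,cv2.CHAIN_APPROX_NONE)[0]:
        if cv2.contourArea(k)<amin: continue
        P=np.array([onz(c,*p[0],z)[:2] for p in k],np.float32)*1000
        (e,ax,an)=cv2.fitEllipse(P); r=cv2.minAreaRect(P)
        print(name,np.round(k.reshape(-1,2).mean(0)),"ell",np.round(e,1),np.round(ax,1),"rect",np.round(r[0],1),np.round(r[1],1),round(r[2],1))
blobs(g>120,0.026,"light")
blobs(g<30,0,"dark",1000)
print("pad z.091"); m=(g<62).astype(np.uint8); m[:, :395]=0; m[:,430:]=0; m[:185]=0; m[225:]=0; blobs(m,0.091,"pad",30)
# raw crop
cr=im[165:225,320:425]; cv2.imwrite("pics/d.png",cv2.resize(cr,None,fx=7,fy=7,interpolation=cv2.INTER_NEAREST))
cr=im[85:220,130:280]; cv2.imwrite("pics/dish.png",cv2.resize(cr,None,fx=4,fy=4))
E
```

```text
light [149. 277.] ell [348.1 314.4] [64.7 75.1] rect [347.2 313.9] [71.6 71.7] 73.1
light [379. 266.] ell [ 389.3 -215.5] [ 93.3 128.5] rect [ 389.3 -215.6] [109.2  82.6] 84.4
light [103. 223.] ell [472.6 431.6] [103.1 103.8] rect [476.2 428.5] [118.3 112.7] 53.2
light [338. 192.] ell [ 558.6 -117.8] [21.8 84.4] rect [ 560.3 -117.9] [22.1 68.7] 80.5
light [373. 196.] ell [ 553.2 -185.3] [ 72.  152.9] rect [ 551.  -209.7] [146.2  75.2] 80.2
light [156. 185.] ell [563.8 313. ] [84.6 85.8] rect [564.4 313.4] [85.5 85.9] 46.8
light [229. 170.] ell [603.9 141.5] [111.  111.4] rect [603.3 141. ] [112.1 111.4] 1.7
light [241. 110.] ell [750.4 118.6] [84.3 85.5] rect [750.6 118.5] [84.4 86. ] 28.5
dark [236. 229.] ell [466.4 121.5] [154.9 155.7] rect [466.9 121.1] [155.9 156.4] 1.5
pad z.091
pad [408. 206.] ell [ 527.9 -258.8] [10.9 59.2] rect [ 528.6 -258.9] [11.5 48.4] 80.1
```

View pics/d.png

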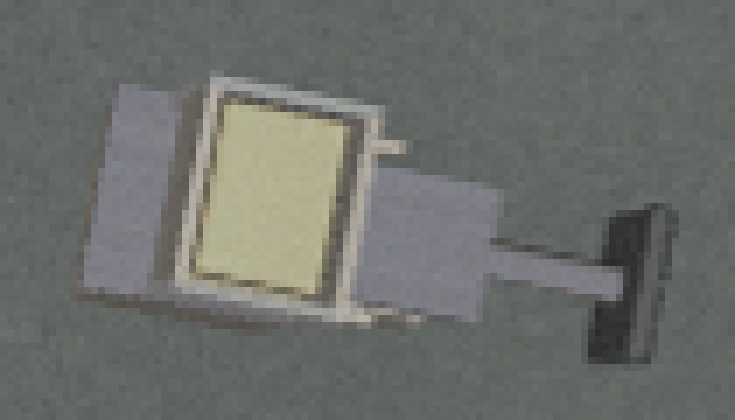

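View pics/dish.png

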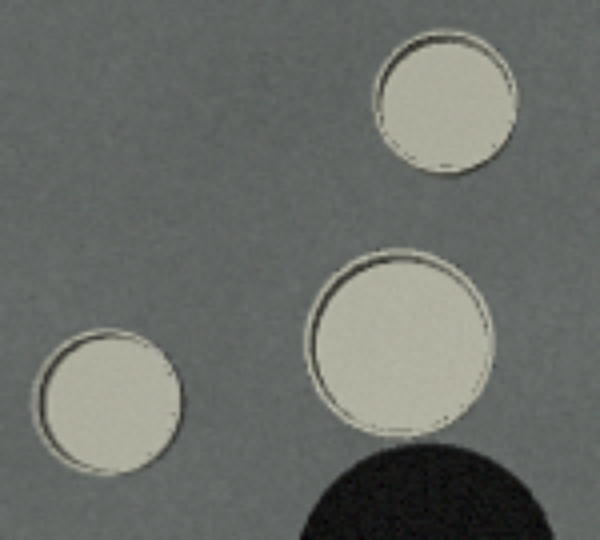

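The large dish at (230,171) measures 112 mm across against 85 mm for the other two, so that's the one. The dispenser crop shows the magazine-top corners, the ledge front corners and the pad.

```bash
python3 - <<'E'
from h import *
c=cam("top")
def q(u,v,z): return onz(c,320+u/7-.5,165+v/7-.5,z)
M=[q(212,75,.118),q(384,107,.118),q(345,325,.118),q(175,285,.118)]
L=[q(114,85,.060),q(78,295,.060)]
P=[q(650,203,.091),q(678,205,.091),q(655,362,.091),q(630,362,.091)]
G=[q(503,188,.054),q(475,321,.054)]
for n,A in(("mag",M),("ledge",L),("pad",P),("guide",G)): print(n,np.round(np.array(A)*1000,1)[:,:2].tolist(),np.round(np.mean(A,0)*1000,1))
ax=np.mean(L,0)[:2]-np.mean(P,0)[:2]; print("len",np.linalg.norm(ax), "ang",np.degrees(np.arctan2(ax[1],ax[0])))
mm=np.mean(M,0)[:2]; y=ax/np.linalg.norm(ax)
print("ledge-mag along (want 45)",(np.mean(L,0)[:2]-mm)@y)
o=np.mean(L,0)[:2]-.018*y
print("origin",o,"y",y,"dock",o+.068*y,"pad",o-.158*y)
# tub
print("ledge width",np.linalg.norm(L[0]-L[1]))
s=cam("side"); print(sensors.get_obs()["t"])
E
```

```text
mag [[588.6, -123.9], [580.1, -177.1], [512.5, -165.6], [523.3, -113.3]] [ 551.1 -145.   118. ]
ledge [[591.5, -104.9], [522.3, -94.0]] [556.9 -99.5  60. ]
pad [[555.0, -268.7], [554.6, -277.5], [504.7, -270.3], [504.5, -262.5]] [ 529.7 -269.8   91. ]
guide [[561.7, -234.2], [517.7, -225.2]] [ 539.7 -229.7   54. ]
len 0.17246187251410253 ang 80.91385387966653
ledge-mag along (want 45) 0.04585505094747191
origin [ 0.55408214 -0.11722944] y [0.15791931 0.98745202] dock [ 0.56482065 -0.0500827 ] pad [ 0.52913089 -0.27324685]
ledge width 0.07007766163235876
0.25
```

Everything checks out: ledge width 70 mm (68 nominal), pad to ledge 172 mm (172 nominal). Next I move above the dish's far wall at about (0.612, 0.195), turning by -29.5°.

```bash
python3 -m handwheel '[[[0.05,0.09,0],[0,0,-0.05],0.3],[[0.2,0.38,0],[0,0,-0.15],0.3],[[0.2,0.38,0],[0,0,-0.15],0.3],[[0.2,0.38,0],[0,0,-0.2],0.3],[[0.402,0.757,0],[0,0,-0.257],0.3],[[0.402,0.757,0],[0,0,-0.257],0.3],[[0.402,0.757,0],[0,0,-0.257],0.3],[[0.402,0.757,0],[0,0,-0.257],0.3],[[0.402,0.757,0],[0,0,-0.257],0.3],[[0.402,0.757,0],[0,0,-0.257],0.3],[[0.402,0.757,0],[0,0,-0.257],0.3],[[0.402,0.757,0],[0,0,-0.257],0.3]]' 25
```

```text
t: 1.45
tcp_pos: [0.4916, -0.0302, 0.2505]
orientation: [0.997, -0.078, 0.0, 0.0]
wrist_force: [0.4, -0.2, 0.8]
gripper_width: 0.699
grasp_force: 0.0
```

```bash
python3 -m handwheel '[[[0.024,0.045,0],[0,0,0],0.3],[[0.048,0.09,-0.01],[0,0,0],0.3],[[0.07,0.13,-0.03],[0,0,0],0.3],[[0.09,0.17,-0.06],[0,0,0],0.3],[[0.11,0.205,-0.09],[0,0,0],0.3],[[0.12,0.225,-0.12],[0,0,0],0.3],[[0.12,0.225,-0.15],[0,0,0],0.3],[[0.12,0.225,-0.16],[0,0,0],0.3],[[0.12,0.225,-0.16],[0,0,0],0.3]]'
python3 - <<'E'
from h import *
for n in("top","side"):
    c=cam(n); im=c["img"]; print(proj(c,[.6035,.141,.026]),proj(c,[.612,.195,.026]))
    u,v=proj(c,[.6035,.141,.05]).astype(int); cv2.imwrite(f"pics/{n}1.png",cv2.resize(im[max(v-70,0):v+70,max(u-70,0):u+70],None,fx=4,fy=4))
a,b=[cv2.imread(f"pics/{n}1.png") for n in("top","side")]
h=min(a.shape[0],b.shape[0]); cv2.imwrite("pics/g1.png",cv2.resize(np.hstack([a[:h],b[:h]]),(800,int(800*h/(a.shape[1]+b.shape[1])))))
E
```

```text
t: 2.35
tcp_pos: [0.6093, 0.1921, 0.088]
orientation: [0.997, -0.079, -0.002, 0.001]
wrist_force: [0.2, -0.4, -0.6]
gripper_width: 0.699
grasp_force: 0.0
[229.53547407 170.34378349] [206.84912314 166.12896618]
[233.2633335  221.92067536] [228.72677927 235.51862462]
```

View pics/g1.png

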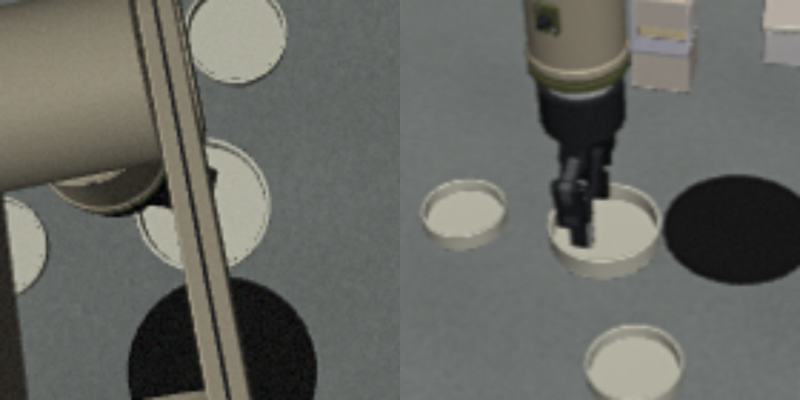

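The side view shows the gripper over the dish's near (+y) wall at about (578,240), clear of the other dishes. Next I go down and grip the wall.

```bash
python3 -m handwheel '[[[0,0,-0.02],[0,0,0],0.3],[[0,0,-0.04],[0,0,0],0.3],[[0,0,-0.055],[0,0,0],0.3],[[0,0,-0.057],[0,0,0],0.3],[[0,0,-0.057],[0,0,0],0.3]]' 25
```

```text
t: 2.95
tcp_pos: [0.6113, 0.1925, 0.0341]
orientation: [0.997, -0.079, 0.0, -0.0]
wrist_force: [0.0, -0.0, 0.5]
gripper_width: 0.698
grasp_force: 0.0
```

```bash
python3 -m handwheel '[[[0,0.002,-0.003],[0,0,0],0.3],[[0,0.002,-0.003],[0,0,0],0.6],[[0,0.002,-0.003],[0,0,0],0.8],[[0,0.002,-0.003],[0,0,0],1],[[0,0.002,-0.003],[0,0,0],1],[[0,0.002,-0.003],[0,0,0],1],[[0,0.002,-0.003],[0,0,0],1]]' 25
```

```text
t: 3.65
tcp_pos: [0.6113, 0.1948, 0.0307]
orientation: [0.997, -0.079, 0.0, -0.0]
wrist_force: [0.6, -0.8, 1.7]
gripper_width: 0.068
grasp_force: 24.7
```

The wall is gripped, at about 5.8 mm opening. Dock shift is about (-0.038, -0.190).

```bash
python3 -m handwheel '[[[-0.001,-0.006,0],[0,0,0],1],[[-0.004,-0.02,0],[0,0,0],1],[[-0.008,-0.04,0],[0,0,0],1],[[-0.012,-0.06,0],[0,0,0],1],[[-0.016,-0.08,0],[0,0,0],1],[[-0.02,-0.1,0],[0,0,0],1],[[-0.024,-0.12,0],[0,0,0],1],[[-0.028,-0.14,0],[0,0,0],1],[[-0.032,-0.16,0],[0,0,0],1],[[-0.035,-0.174,0],[0,0,0],1],[[-0.036,-0.18,0],[0,0,0],1],[[-0.036,-0.18,0],[0,0,0],1]]'
python3 -m handwheel '[[[-0.001,-0.003,0],[0,0,0],1],[[-0.001,-0.006,0],[0,0,0],1],[[-0.002,-0.009,0],[0,0,0],1],[[-0.002,-0.009,0],[0,0,0],1]]'
python3 - <<'E'
from h import *
for n in("top","side"):
    c=cam(n); im=c["img"]; p=proj(c,[.5648,-.0501,.026]); print(p)
    u,v=p.astype(int); cv2.imwrite(f"pics/{n}2.png",cv2.resize(im[v-50:v+50,u-50:u+50],(400,400)))
a,b=[cv2.imread(f"pics/{n}2.png") for n in("top","side")]
cv2.imwrite("pics/g2.png",np.hstack([a,b]))
E
```

```text
t: 4.85
tcp_pos: [0.5749, 0.0133, 0.0306]
orientation: [0.997, -0.079, 0.0, 0.001]
wrist_force: [-1.2, -3.6, 4.4]
gripper_width: 0.068
grasp_force: 25.0
t: 5.25
tcp_pos: [0.5733, 0.0062, 0.0306]
orientation: [0.997, -0.078, 0.0, -0.0]
wrist_force: [0.0, 1.7, 5.1]
gripper_width: 0.062
grasp_force: 25.2
[309.72522705 188.84399971]
[249.68587912 180.77767071]
```

View pics/g2.png

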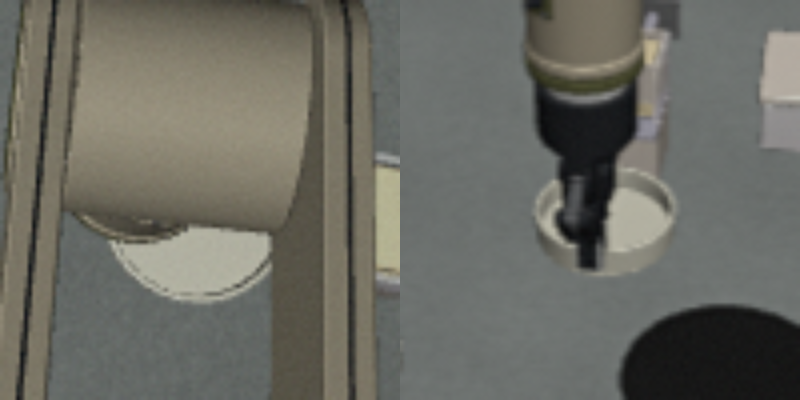

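The side view shows the dish against the base block with the gripper on its near wall. In the top view the dish centre is about at the expected dock pixel, and the force reversed on contact. I release and lift.

```bash
python3 -m handwheel '[[[0,0,0],[0,0,0],0.85],[[0,0,0],[0,0,0],0.75],[[0,0,0],[0,0,0],0.65],[[0,0,0],[0,0,0],0.65],[[0,0,0.03],[0,0,0],0.65],[[0,0,0.07],[0,0,0],0.65],[[0,0,0.12],[0,0,0],0.65],[[0,0,0.17],[0,0,0],0.65],[[0,0,0.2],[0,0,0],1],[[-0.005,-0.04,0.2],[0,0,0],1],[[-0.012,-0.08,0.2],[0,0,0],1],[[-0.018,-0.12,0.2],[0,0,0],1]]'
```

```text
t: 6.55
tcp_pos: [0.5547, -0.1153, 0.2307]
orientation: [0.997, -0.078, 0.0, 0.0]
wrist_force: [0.2, -0.5, 0.1]
gripper_width: 0.003
grasp_force: 0.0
```

```bash
python3 -m handwheel '[[[-0.006,-0.04,0],[0,0,0],1],[[-0.013,-0.085,0],[0,0,0],1],[[-0.02,-0.13,0],[0,0,0],1],[[-0.027,-0.175,0],[0,0,0],1],[[-0.033,-0.21,0],[0,0,0],1],[[-0.035,-0.22,0],[0,0,0],1],[[-0.035,-0.22,-0.03],[0,0,0],1],[[-0.035,-0.22,-0.07],[0,0,0],1],[[-0.035,-0.22,-0.1],[0,0,0],1],[[-0.035,-0.22,-0.1],[0,0,0],1]]'
python3 - <<'E'
from h import *
c=cam("top"); im=c["img"]; p=proj(c,[.5648,-.0501,.026]); u,v=p.astype(int); cr=im[v-50:v+50,u-50:u+50]
g=cv2.cvtColor(cr,cv2.COLOR_BGR2GRAY); m=(g>120).astype(np.uint8)
for k in cv2.findContours(m,0,1)[0]:
    if cv2.contourArea(k)>700:
        P=np.array([onz(c,*(q[0]+[u-50,v-50]),.026)[:2] for q in k],np.float32); print(cv2.fitEllipse(P),cv2.minEnclosingCircle(P))
s=cam("side"); w=proj(s,[.53,-.27,.09]).astype(int); x=s["img"][w[1]-60:w[1]+100,w[0]-80:w[0]+80]
cv2.imwrite("pics/g3.png",np.hstack([cv2.resize(cr,(400,400)),cv2.resize(x,(400,400))]))
E
```

```text
t: 7.55
tcp_pos: [0.517, -0.3313, 0.1243]
orientation: [0.997, -0.078, -0.004, -0.003]
wrist_force: [-0.3, 1.0, -0.8]
gripper_width: -0.002
grasp_force: 0.0
((0.563567042350769, -0.04611710458993912), (0.11085283011198044, 0.11191655695438385), 88.02595520019531) ((0.5635700225830078, -0.04606257379055023), 0.057044241577386856)
```

View pics/g3.png

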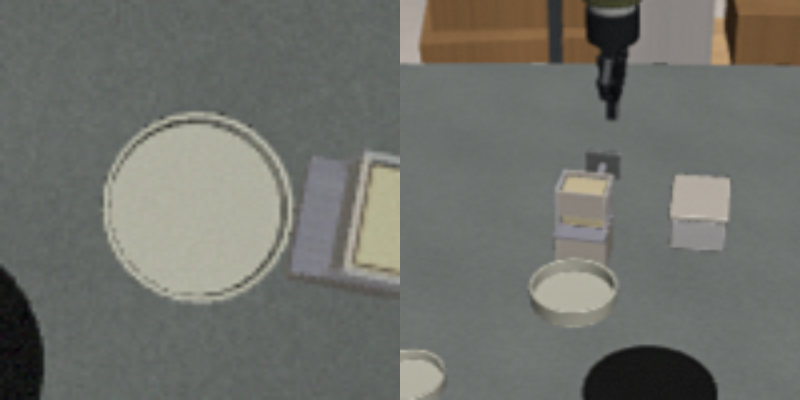

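The dish centre is (0.5636, -0.0461), about 4 mm short of contact by measurement, though step 1 is met. I go back and nudge it home with shut fingers, so the bar can't catch the rim.

```bash
python3 -m handwheel '[[[0,0,0.04],[0,0,0],1],[[0,0,0.08],[0,0,0],1],[[0.008,0.045,0.1],[0,0,0],1],[[0.015,0.09,0.1],[0,0,0],1],[[0.022,0.135,0.1],[0,0,0],1],[[0.029,0.18,0.1],[0,0,0],1],[[0.036,0.225,0.1],[0,0,0],1],[[0.043,0.27,0.1],[0,0,0],1],[[0.05,0.315,0.1],[0,0,0],1],[[0.056,0.36,0.1],[0,0,0],1],[[0.061,0.388,0.08],[0,0,0],1],[[0.061,0.388,0.05],[0,0,0],1]]'
```

```text
t: 8.85
tcp_pos: [0.5846, 0.0581, 0.1862]
orientation: [0.997, -0.076, 0.005, -0.001]
wrist_force: [0.2, -0.2, -0.7]
gripper_width: -0.001
grasp_force: 0.0
```

```bash
python3 -m handwheel '[[[0,0,-0.04],[0,0,0],1],[[0,0,-0.08],[0,0,0],1],[[0,0,-0.12],[0,0,0],1],[[0,0,-0.135],[0,0,0],1],[[0,0,-0.138],[0,0,0],1],[[0,0,-0.138],[0,0,0],1]]'
```

```text
t: 9.45
tcp_pos: [0.5826, 0.0538, 0.0447]
orientation: [0.997, -0.078, 0.001, -0.0]
wrist_force: [0.4, 0.4, 0.9]
gripper_width: -0.005
grasp_force: 0.0
```

```bash
python3 -m handwheel '[[[-0.001,0,-0.012],[0,0,0],1],[[-0.003,-0.012,-0.012],[0,0,0],1],[[-0.004,-0.02,-0.012],[0,0,0],1],[[-0.005,-0.026,-0.012],[0,0,0],1],[[-0.005,-0.028,-0.012],[0,0,0],1]]'; python3 -m handwheel '[[[0,-0.002,0],[0,0,0],1],[[-0.001,-0.003,0],[0,0,0],1]]';python3 -m handwheel '[[[0,-0.002,0],[0,0,0],1],[[0,-0.002,0],[0,0,0],1]]'
```

```text
t: 9.95
tcp_pos: [0.5761, 0.0245, 0.0308]
orientation: [0.997, -0.079, 0.0, 0.0]
wrist_force: [0.3, 0.5, 0.7]
gripper_width: 0.001
grasp_force: 0.0
t: 10.15
tcp_pos: [0.5754, 0.0226, 0.0306]
orientation: [0.997, -0.079, 0.0, -0.0]
wrist_force: [0.3, 0.7, 0.5]
gripper_width: 0.001
grasp_force: 0.6
t: 10.35
tcp_pos: [0.5751, 0.0208, 0.0304]
orientation: [0.997, -0.078, 0.0, -0.0]
wrist_force: [0.9, 1.0, 1.0]
gripper_width: 0.0
grasp_force: 0.5
```

```bash
for i in 1 2 3; do python3 -m handwheel '[[[0,-0.001,0],[0,0,0],1],[[0,-0.002,0],[0,0,0],1],[[0,-0.002,0],[0,0,0],1]]' | egrep 'tcp|wrist'; done
```

```text
tcp_pos: [0.5751, 0.0194, 0.0304]
wrist_force: [0.9, 5.7, 1.9]
tcp_pos: [0.5753, 0.0188, 0.0305]
wrist_force: [0.7, 11.5, 1.7]
tcp_pos: [0.5755, 0.0183, 0.0305]
wrist_force: [2.5, 18.5, 1.1]
```

The dish is seated: the force rises sharply while the position stalls. Now back off and go to the plunger.

```bash
python3 -m handwheel '[[[0.001,0.008,0],[0,0,0],1],[[0.004,0.025,0.01],[0,0,0],1],[[0.004,0.025,0.05],[0,0,0],1],[[0.004,0.025,0.1],[0,0,0],1],[[0.004,0.025,0.15],[0,0,0],1],[[0.003,0.02,0.19],[0,0,0],1],[[-0.004,-0.025,0.2],[0,0,0],1],[[-0.011,-0.07,0.2],[0,0,0],1],[[-0.018,-0.115,0.2],[0,0,0],1],[[-0.025,-0.16,0.2],[0,0,0],1],[[-0.032,-0.205,0.2],[0,0,0],1],[[-0.039,-0.25,0.2],[0,0,0],1]]'
python3 -m handwheel '[[[-0.007,-0.045,0],[0,0,0],1],[[-0.012,-0.08,0],[0,0,0],1],[[-0.016,-0.1,0],[0,0,0],1],[[-0.016,-0.1,-0.04],[0,0,0],1],[[-0.016,-0.1,-0.08],[0,0,0],1],[[-0.016,-0.1,-0.12],[0,0,0],1],[[-0.016,-0.1,-0.15],[0,0,0],1],[[-0.016,-0.1,-0.157],[0,0,0],1],[[-0.016,-0.1,-0.157],[0,0,0],1]]'
```

```text
t: 12.45
tcp_pos: [0.5357, -0.2366, 0.2312]
orientation: [0.997, -0.079, 0.0, 0.0]
wrist_force: [0.9, 0.6, -0.5]
gripper_width: -0.003
grasp_force: 0.0
t: 13.35
tcp_pos: [0.5195, -0.3345, 0.0726]
orientation: [0.997, -0.078, -0.001, -0.001]
wrist_force: [0.2, -1.1, -0.7]
gripper_width: -0.005
grasp_force: 0.0
```

```bash
python3 -m handwheel '[[[0.003,0.02,0],[0,0,0],1],[[0.006,0.04,0],[0,0,0],1],[[0.008,0.05,0],[0,0,0],1],[[0.009,0.055,0],[0,0,0],1],[[0.009,0.055,0],[0,0,0],1]]'; python3 -m handwheel '[[[0.001,0.008,0],[0,0,0],1],[[0.003,0.016,0],[0,0,0],1],[[0.004,0.024,0],[0,0,0],1],[[0.005,0.032,0],[0,0,0],1],[[0.005,0.033,0],[0,0,0],1]]'
```

```text
t: 13.85
tcp_pos: [0.5301, -0.2802, 0.0748]
orientation: [0.997, -0.078, 0.001, 0.001]
wrist_force: [1.1, -4.2, 3.0]
gripper_width: -0.0
grasp_force: 1.9
t: 14.35
tcp_pos: [0.5353, -0.2484, 0.0746]
orientation: [0.997, -0.079, 0.002, 0.001]
wrist_force: [2.7, -6.7, 1.6]
gripper_width: -0.001
grasp_force: 3.4
```

```bash
python3 -m handwheel '[[[0,0.002,0],[0,0,0],1],[[0.001,0.004,0],[0,0,0],1],[[0.001,0.006,0],[0,0,0],1],[[0.001,0.007,0],[0,0,0],1]]'|egrep 'tcp|wrist';for i in 1 2; do python3 -m handwheel '[[[0,0.001,0],[0,0,0],1],[[0,0.002,0],[0,0,0],1],[[0,0.002,0],[0,0,0],1]]'|egrep 'tcp|wrist'; done
```

```text
tcp_pos: [0.5362, -0.2422, 0.0746]
wrist_force: [3.1, -8.4, 1.4]
tcp_pos: [0.5364, -0.2402, 0.0746]
wrist_force: [2.1, -6.5, 0.9]
tcp_pos: [0.5364, -0.2382, 0.0746]
wrist_force: [3.5, -7.9, 0.9]
```

```bash
for i in 1 2 3; do python3 -m handwheel '[[[0,0.001,0],[0,0,0],1],[[0,0.002,0],[0,0,0],1],[[0,0.002,0],[0,0,0],1]]'|egrep 'tcp|wrist'; done
```

```text
tcp_pos: [0.5364, -0.2371, 0.0746]
wrist_force: [3.9, -12.3, -0.4]
tcp_pos: [0.5363, -0.2369, 0.0748]
wrist_force: [4.0, -20.5, -3.7]
tcp_pos: [0.5363, -0.2367, 0.0749]
wrist_force: [5.1, -28.5, -7.2]
```

The plunger is at its stop: the force is climbing and the position has stalled. I back off steadily, then lift and look.

```bash
python3 -m handwheel '[[[0,-0.006,0],[0,0,0],1],[[-0.002,-0.016,0],[0,0,0],1],[[-0.004,-0.03,0],[0,0,0],1],[[-0.007,-0.045,0],[0,0,0],1],[[-0.009,-0.06,0],[0,0,0],1],[[-0.012,-0.08,0],[0,0,0],1],[[-0.015,-0.1,0],[0,0,0],1],[[-0.015,-0.1,0.04],[0,0,0],1],[[-0.015,-0.1,0.08],[0,0,0],1],[[-0.015,-0.1,0.12],[0,0,0],1]]'
python3 - <<'E'
from h import *
c=cam("top"); im=c["img"]; u,v=355,190; a=im[v-50:v+50,u-75:u+75-50+50]
s=cam("side"); w=proj(s,[.553,-.12,.06]).astype(int); x=s["img"][w[1]-50:w[1]+50,w[0]-50:w[0]+50]
cv2.imwrite("pics/g4.png",np.hstack([cv2.resize(im[v-50:v+50,u-75:u+65],(448,320)),cv2.resize(x,(320,320))]))
g=cv2.cvtColor(im,cv2.COLOR_BGR2GRAY)
m=(g<62).astype(np.uint8); 
m[:, :395]=0; m[:,430:]=0; m[:185]=0; m[225:]=0
for k in cv2.findContours(m,0,1)[0]:
    if cv2.contourArea(k)>30: print(np.mean([onz(c,*q[0],.091)[:2] for q in k],0), cv2.contourArea(k))
E
```

```text
t: 17.25
tcp_pos: [0.519, -0.3306, 0.1935]
orientation: [0.997, -0.079, -0.001, -0.001]
wrist_force: [0.8, -0.8, -0.1]
gripper_width: 0.001
grasp_force: 0.0
[ 0.52761821 -0.25936367] 61.5
```

View pics/g4.png

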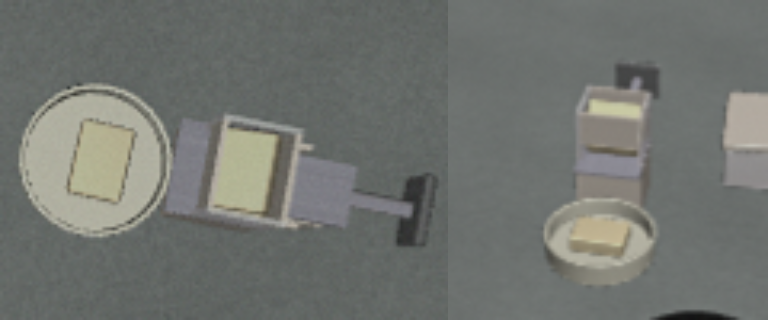

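The top view shows the bar lying flat near the middle of the dish, at crop (101,160) with the dish centre at (96,160). The pad is back out at its start place, and the remaining bars are in the magazine. Now I measure the dish and bar for the regrip.

```bash
python3 - <<'E'
from h import *
c=cam("top"); im=c["img"]; hsv=cv2.cvtColor(im,cv2.COLOR_BGR2HSV); g=cv2.cvtColor(im,cv2.COLOR_BGR2GRAY)
m=(g>120).astype(np.uint8); m[:,:270]=0;m[:,334:]=0;m[:150]=0;m[230:]=0
ks=sorted(cv2.findContours(m,0,1)[0],key=cv2.contourArea)[-1]
P=np.array([onz(c,*q[0],.026)[:2] for q in ks],np.float32); e=cv2.fitEllipse(P); print(e)
D=np.array(e[0]); u=np.array([.158,.987])
b=((hsv[...,1]>60)&(m>0)).astype(np.uint8); ks=sorted(cv2.findContours(b,0,1)[0],key=cv2.contourArea)[-1]
P=np.array([onz(c,*q[0],.024)[:2] for q in ks],np.float32); r=cv2.minAreaRect(P); print("bar",r,"far edge along u",((P-D)@u).max())
G=D+.055*u; t=sensors.get_obs()["tcp_pos"]; print("grip",G,"shift",G-t[:2],"to mat",np.array([.4664,.1215])-D)
E
```

```text
((0.5627906322479248, -0.0503874272108078), (0.11047663539648056, 0.11462800204753876), 146.70668029785156)
bar ((0.5821713805198669, -0.03882724046707153), (0.002386872423812747, 0.0), -178.92300415039062) far edge along u 0.014682734213769436
grip [0.57148063 0.00389757] shift [0.049971   0.33606322] to mat [-0.09639063  0.17188743]
```

```bash
python3 -m handwheel '[[[0,0,0.03],[0,0,0],0.7],[[0.006,0.04,0.04],[0,0,0],0.7],[[0.013,0.085,0.04],[0,0,0],0.7],[[0.02,0.13,0.04],[0,0,0],0.7],[[0.027,0.175,0.04],[0,0,0],0.7],[[0.033,0.22,0.04],[0,0,0],0.7],[[0.04,0.265,0.04],[0,0,0],0.7],[[0.046,0.305,0.04],[0,0,0],0.7],[[0.049,0.33,0.03],[0,0,0],0.7],[[0.05,0.336,0],[0,0,0],0.7],[[0.05,0.336,-0.04],[0,0,0],0.7],[[0.05,0.336,-0.08],[0,0,0],0.7]]';python3 -m handwheel '[[[0,0,-0.03],[0,0,0],0.7],[[0,0,-0.035],[0,0,0],0.7],[[0,0,-0.035],[0,0,0],0.7],[[0,0,-0.035],[0,0,0],0.7]]'
```

```text
t: 18.6
tcp_pos: [0.5692, 0.0061, 0.1107]
orientation: [0.997, -0.078, -0.001, -0.0]
wrist_force: [-0.1, 0.4, -0.7]
gripper_width: 0.298
grasp_force: 0.0
t: 19.0
tcp_pos: [0.571, 0.0054, 0.0798]
orientation: [0.997, -0.079, 0.001, -0.0]
wrist_force: [0.1, 0.2, 0.5]
gripper_width: 0.3
grasp_force: 0.0
```

```bash
python3 -m handwheel '[[[0,-0.001,-0.015],[0,0,0],0.7],[[0,-0.001,-0.03],[0,0,0],0.7],[[0,-0.001,-0.042],[0,0,0],0.7],[[0,-0.001,-0.048],[0,0,0],0.7],[[0,-0.001,-0.048],[0,0,0],0.7]]'
python3 - <<'E'
from h import *
s=cam("side"); w=proj(s,[.565,-.04,.04]).astype(int); x=s["img"][w[1]-40:w[1]+40,w[0]-40:w[0]+40]
cv2.imwrite("pics/g5.png",cv2.resize(x,(560,560),interpolation=cv2.INTER_CUBIC))
E
```

```text
t: 19.5
tcp_pos: [0.5686, 0.0049, 0.0285]
orientation: [0.997, -0.079, -0.002, -0.0]
wrist_force: [-0.4, 0.6, 0.6]
gripper_width: 0.303
grasp_force: 0.0
```

View pics/g5.png

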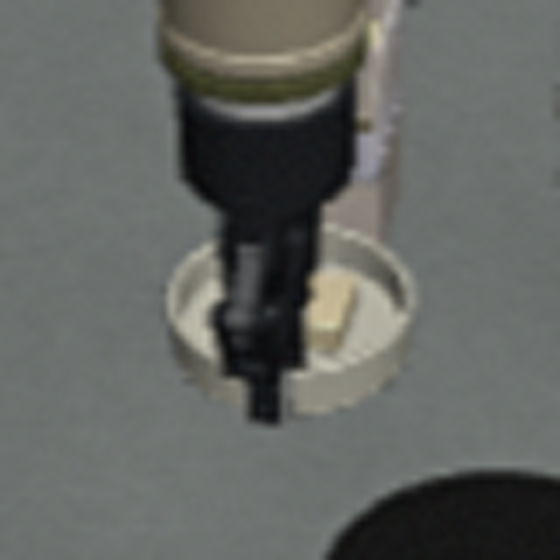

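The fingers straddle the near wall at (265,390), and the bar at (330,310) is clear behind the inner finger. I raise 2 mm and close.

```bash
python3 -m handwheel '[[[0,0,0.001],[0,0,0],0.7],[[0,0,0.001],[0,0,0],0.85],[[0,0,0.001],[0,0,0],1],[[0,0,0.001],[0,0,0],1],[[0,0,0.001],[0,0,0],1],[[0,0,0.001],[0,0,0],1]]' 25
```

```text
t: 20.15
tcp_pos: [0.5708, 0.0046, 0.0321]
orientation: [0.997, -0.079, 0.001, -0.0]
wrist_force: [1.3, -0.3, 5.3]
gripper_width: 0.057
grasp_force: 25.1
```

```bash
python3 -m handwheel '[[[-0.001,0.003,0],[0,0,0],1],[[-0.004,0.008,0],[0,0,0],1],[[-0.008,0.015,0],[0,0,0],1],[[-0.012,0.023,0],[0,0,0],1],[[-0.017,0.031,0],[0,0,0],1],[[-0.022,0.04,0],[0,0,0],1],[[-0.027,0.049,0],[0,0,0],1],[[-0.032,0.058,0],[0,0,0],1],[[-0.037,0.067,0],[0,0,0],1],[[-0.042,0.075,0],[0,0,0],1],[[-0.045,0.081,0],[0,0,0],1],[[-0.047,0.084,0],[0,0,0],1]]'
python3 -m handwheel '[[[-0.001,0.003,0],[0,0,0],1],[[-0.004,0.008,0],[0,0,0],1],[[-0.008,0.015,0],[0,0,0],1],[[-0.012,0.023,0],[0,0,0],1],[[-0.017,0.031,0],[0,0,0],1],[[-0.022,0.04,0],[0,0,0],1],[[-0.027,0.049,0],[0,0,0],1],[[-0.032,0.058,0],[0,0,0],1],[[-0.037,0.067,0],[0,0,0],1],[[-0.042,0.076,0],[0,0,0],1],[[-0.046,0.083,0],[0,0,0],1],[[-0.048,0.086,0],[0,0,0],1]]'
```

```text
t: 21.35
tcp_pos: [0.5236, 0.0889, 0.0321]
orientation: [0.997, -0.078, 0.001, 0.0]
wrist_force: [2.7, -3.9, 5.7]
gripper_width: 0.06
grasp_force: 26.3
t: 22.55
tcp_pos: [0.4755, 0.175, 0.0321]
orientation: [0.997, -0.078, 0.001, 0.0]
wrist_force: [2.3, -4.0, 6.3]
gripper_width: 0.062
grasp_force: 26.4
```

```bash
python3 -m handwheel '[[[0,0,0],[0,0,0],1],[[0,0,0],[0,0,0],0.9],[[0,0,0],[0,0,0],0.8],[[0,0,0],[0,0,0],0.7],[[0,0,0],[0,0,0],0.7],[[0,0,0.02],[0,0,0],0.7],[[0,0,0.05],[0,0,0],0.7],[[0,0,0.1],[0,0,0],0.7],[[0,0,0.15],[0,0,0],0.7],[[0,0,0.2],[0,0,0],0.7],[[0.02,0.04,0.22],[0,0,0],0.7],[[0.03,0.08,0.22],[0,0,0],0.7]]'
python3 -m handwheel '[[[0.02,0.045,0],[0,0,0],0.7],[[0.04,0.09,0],[0,0,0],0.7],[[0.06,0.13,0],[0,0,0],0.7],[[0.07,0.15,0],[0,0,0],0.7],[[0.07,0.15,0],[0,0,0],0.7]]'
python3 - <<'E'
from h import *
c=cam("top"); im=c["img"]; g=cv2.cvtColor(im,cv2.COLOR_BGR2GRAY)
m=(g>110).astype(np.uint8); m[:,:200]=0;m[:,275:]=0;m[:195]=0;m[270:]=0
k=sorted(cv2.findContours(m,0,1)[0],key=cv2.contourArea)[-1]
P=np.array([onz(c,*q[0],.026)[:2] for q in k],np.float32); print(cv2.fitEllipse(P),cv2.minEnclosingCircle(P))
cv2.imwrite("pics/end.png",cv2.resize(im[90:290],None,fx=1.5,fy=1.5))
E
```

```text
t: 23.75
tcp_pos: [0.5083, 0.2558, 0.2574]
orientation: [0.997, -0.08, 0.005, -0.002]
wrist_force: [1.1, 0.2, -0.3]
gripper_width: 0.299
grasp_force: 0.0
t: 24.25
tcp_pos: [0.5749, 0.4073, 0.2493]
orientation: [0.997, -0.077, -0.001, 0.0]
wrist_force: [-0.9, -0.8, 0.4]
gripper_width: 0.303
grasp_force: 0.0
((0.46494337916374207, 0.12280121445655823), (0.11052082479000092, 0.11095947027206421), 17.000699996948242) ((0.46494466066360474, 0.12269605696201324), 0.05670354515314102)
```

View pics/end.png

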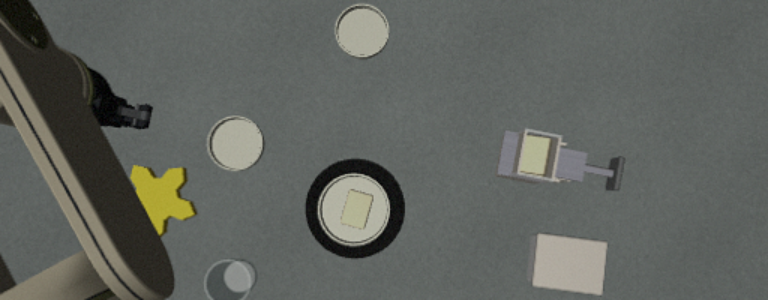

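The dish at (354,209) is central on the mat, about 2 mm off, with the bar in it. The plunger is out, the bystanders are in place and the robot is clear of everything.

```bash
python3 -c "
from bench import job
print(job.hand_in())"
```

```text
the job is handed in; nothing more can be done
None
```

I handed the job in at about 24 s of the 69 s limit: one soap bar is in the dish, the dish stands about 2 mm off the mat's centre, the plunger is back out and the gripper is clear; no verdict came back.

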